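Start the sample disperser and hold its prime button

ROBOT

A 6-joint arm with a two-finger parallel gripper is mounted at the origin on the work surface. World frame = base frame: x ahead of the robot, y to its left, z up, the work surface at z = 0. Lengths are in m, angles in degrees, forces in N, time in s.
With the tool pointing down it reaches from about 0.25 to 0.725 m from the base axis. Payload 9.7 kg.
Tool frame: the origin (TCP) lies midway between the tips of the shut fingers; the grasp point (between the pads) lies bot.hold_point_z behind it (bot.hold_point_z is the distance from the TCP to the grasp point, in m); z points along the fingers, y is the line along which they close (so a half turn about z gives the same grasp; the last joint's range is limited). The gripper opens to 85 mm and grips with 20 to 120 N. Pads are 22 mm wide; open, the fingers measure 114 mm over their backs; the gripper's body (76 mm by 85 mm) begins 54 mm behind the grasp point. The pads swing forward as they close: fully open they stand 13 mm farther back than shut.
Start: joints at [66.75, 4.979, 10.078, 95.1, 0, 90], TCP at [0.217, 0.505, 0.231] pointing down, gripper open.
Joint ranges: [-179.16, 179.16], [-48.56, 103.87], [-65.8, 70.77], [-126.05, 130.52], [-82.76, 87.17], [-180, 180]. Speed limits (degrees/s): [127.2, 127.2, 147.25, 180, 180, 180].

INTERFACE

Orientations are given as [roll, pitch, yaw] about the fixed x, y, z axes, in that order (R = Rz(yaw) Ry(pitch) Rx(roll)).
In Python, from workcell import bot, camera, camera_model, ticket gives the robot as it stands.
- The arm moves only by the tool send_rows, never from a script. Its argument "targets" is text: rows parted by semicolons, each of 5 numbers parted by spaces: the shift along the tool's x, y, z in mm, then the turn about the tool's z in degrees, then the closure in counts, from 0 (fully open) to 255 (shut). A call has 1 to 20 rows; each row is the pose to reach, as a shift and turn from the pose commanded when the call began, along the tool's axes at that moment; what a row does not reach only later rows make up. A row lasts 1/8 s, in which the tool goes at most 62.5 mm and 10.7 degrees, less where a joint would pass 70% of its speed; a pose out of reach is approached as far as the arm can. A call with a gripper value outside its range is refused whole. The fingers move at their own pace and stop on an object; "newtons" is the grip in N (left out, the last holds). Time passes only in rows, so rows that repeat a pose let the fingers close. It gives the time, the measured TCP pose, the force, the opening and the grip force at its end, in the units of the state.
- bot.get_obs(): the state, without advancing time (a new reading comes with each control period).
- camera(name): name is "scene" or "top" or "wrist"; returns the picture (400x640x3 uint8, blue, green, red); there is no depth.
- camera_model(name): a dict with "K" (3x3 intrinsics, pixels), "pose" (4x4, takes a point from camera to world coordinates); the wrist camera has in their place "T_tool_cam" (4x4, takes a point from camera to tool coordinates, whose origin is the TCP and whose axes are the flange's). Camera axes: x right, y down, z forward; pixel columns grow to the right and rows downward; lengths in m; the calibration is good to about 2 mm. The wrist camera is an equidistant fisheye: a pixel r from the principal point sees the ray r / f radians off the axis. A picture is of the moment at which its call begins: read the wrist's pose just before it. camera_model takes no time and is no camera call.
- ticket.job_done(): hands the job in; it is judged then, once.
The state is a dict: "time": time; "q": joint angles; "qd": joint speeds; "joint_efforts": joint torques, N m; "ee_pos": TCP position; "tcp_rot": TCP orientation; "wrist_force": force on the tool from outside, world axes, zero at the start; "torque": the same for the moment, N m; "opening": finger opening in m; "grasp_force": force on a finger pad.
Only numpy, scipy, OpenCV 4.12 (cv2) and the standard library are available. Lean on these libraries where they do the work, as an engineer would, in place of code of your own. Each camera call takes 0.05 s, during which the arm holds its last target. There are 200 camera calls.

TASK

Start the sample disperser by pressing with your fingertips, in this order: on the grey mains box push the raised half of the big rocker fully down, then on the cream console push the long bar key fully in, then press the large round button fully down and keep it pressed: finish while still holding it down. Leave the small round key and the square key alone, and do not pick up, push aside or knock over anything that stands around.

Things in the scene. Friction and masses are not known exactly. Their poses are not given: they have to be found in the camera images.
- mains: Grey mains box fixed to the bench, left or right of the console and turned a little, 190 (x) by 170 (y) by 75 mm high; on top a rocker in a 3 mm high black frame, a low handle (at y = -68 mm, 21 mm high), a fuse cap and a vial. Origin: centre of its underside; z up. The rocker's pivot is at x = -35, y = 20, z = 87 mm in this frame.
- rocker_press (a point): Where to press: on the raised half's upper face, 22 mm from the pivot; moves with it. The grey rocker is 68 mm long (box x), 34 mm wide, two flat 34 mm halves in a shallow V. At the start the half at the box's -x side is raised (its end 11 mm above the pivot), the other level. Fully down, that half lies level at the pivot's height (this point sinks about 7 mm) and the other is raised.
- rocker (a joint): Angle of the rocker, rad: 0 off (half at -x raised), 0.32 fully on. Starts 0 to 0.04. Stays where it is left; it takes about 2 to 3 N at the press point.
- console: Cream control console fixed to the bench, 190 (x) by 250 (y) by 55 mm high, four grey keys on its flat top. Origin: centre of its underside; z up. In this frame (x, y in mm) the bar key is at (-45, 55), the large round button at (-45, -65), the small round key at (35, 5), the square key at (30, 85), the vial at about (40, -75).
- bar_key_top (a point): Centre of the top face of the long bar key, 22 (x) by 62 (y) mm. Its cap stands 14 mm above the console's top while up. The point moves with the key.
- bar_key (a joint): How far the bar key is pushed in, m: 0 out, 0.008 fully in. Starts 0 to 0.001. It stays where it is left; it takes about 3 N.
- round_key_top (a point): Centre of the top face of the large round button, 38 mm in diameter. Its cap stands 14 mm above the console's top while up. The point moves with the button.
- round_key (a joint): How far the large round button is pressed, m: 0 up, 0.006 fully down. Sprung: fully down takes 5 N, and it comes up when let go.
- small_key_top (a point): Centre of the top face of the small round key, 16 mm in diameter: leave alone. Its cap stands 14 mm above the console's top while up. 
- small_key (a joint): How far the small round key is pressed, m: 0 up, 0.006 fully down (3 N), sprung.
- square_key_top (a point): Centre of the top face of the square key, 20 by 20 mm: leave alone. Its cap stands 14 mm above the console's top while up. 
- square_key (a joint): How far the square key is pressed, m: 0 up, 0.006 fully down (3 N), sprung.
- vial_a: Loose amber vial, 26 mm diameter, 45 mm tall, standing on the console: bystander. Origin: centre of its underside.
- vial_b: Loose amber vial, 24 mm diameter, 40 mm tall, standing on the mains box at about x = 45, y = 10 mm in its frame: bystander. Origin: centre of its underside.
- reagent: Loose amber bottle, 64 mm diameter, 150 mm tall, beyond the work: bystander. Origin: centre of its underside.
- beaker: Loose white plastic beaker with a handle, 90 mm diameter, 110 mm tall, beyond the work: bystander. Origin: centre of its underside.
- remote: Loose white remote control lying flat, 150 by 48 by 20 mm, near the robot: bystander. Origin: centre of its underside.
- dish: Loose flat steel dish, 130 by 90 by 18 mm, beyond the work: bystander. Origin: centre of its underside.
- spatula: Loose spatula lying flat, 180 mm long, beyond the work: bystander. Origin: in its underside, near the middle.

How it is judged (in metres and radians):
On the way, in this order (a step that is already met when the one before it is completed fails the run):
1. the rocker is pushed fully on (value of joint rocker above 0.26 rad), for 0.1 s.
2. the bar key is pushed fully in (value of joint bar_key above 0.0065 m and value of joint rocker above 0.26 rad), for 0.1 s.
3. the large round button is pressed down (all of step 2 and value of joint round_key above 0.0045 m), for 0.2 s.
At the end, for the whole second after the job is handed in: The rocker is on (over 0.26 of 0.32 rad), the bar key is in (over 6.5 of 8 mm) and the robot holds the large round button down (over 4.5 of 6 mm) through the last second; the small round key and the square key are up (under 2 mm) (all of step 3 and value of joint each of small_key, square_key below 0.002 m); the arm keeps its last pose, push and grip.
It fails at once if the bar key is pushed in (over 3 mm) before the rocker is on (value of joint bar_key above 0.003 m and value of joint rocker below 0.26 rad).
It fails at once if the large round button is pressed (over 2.5 mm) before the bar key is in and the rocker is on (value of joint round_key above 0.0025 m and (value of joint bar_key below 0.0065 m or value of joint rocker below 0.26 rad)).
It fails at once if the small round key or the square key is pressed (over 2.5 mm) (value of joint any of small_key, square_key above 0.0025 m).
It fails at once if a loose bystander (vials, bottle, beaker, remote control, dish, spatula) is moved over 20 mm or lifted (distance of any of vial_a, vial_b, reagent, beaker, remote, dish, spatula from where it was at the start of the episode above 0.02 m).
It fails at once if a vial, the bottle or the beaker is tipped over (angle between any of vial_a, vial_b, reagent, beaker's own z axis and vertical above 0.5 rad).
It also fails if it takes over 48 s, if anything falls off the work surface, if the arm or the gripper's body presses on something with over 40 N, if the wrist force passes 120 N, or if a joint passes its speed limit or range.

## Working session

There is one attempt and no reset: what is moved stays moved. The work goes in short steps, Python scripts to look and compute and a tool call to move; the robot and the scene stay as the last step left them, time stands still between calls to the robot, and variables do not carry over. Pictures are saved under pics/ and viewed, at most 10 in all, crops included, and the job is handed in when it is done.

Besides the shell and the picture viewer there is one more tool, called after "Emit:" as name(argument=value, ...) on one line, values as JSON. send_rows: Moves the arm, as the interface text tells. Its arguments: {"type":"object","properties":{"targets":{"type":"string"},"newtons":{"type":"number"}},"required":["targets"]}

```bash
mkdir -p pics
python3 - <<'E'
from workcell import bot,camera,camera_model
import cv2
o=bot.get_obs();print(o['time'],o['ee_pos'],o['tcp_rot'],o['opening'],bot.hold_point_z)
for n in('top','scene'):
    cv2.imwrite(f'pics/{n}.png',camera(n));m=camera_model(n);print(m['K'],m['pose'])
print(camera_model('wrist'))
E
```

```text
0.0 [0.21705901 0.50511153 0.23057912] [-1.79924611e+02  7.83161948e-04  1.56746023e+02] 0.08513535686153369 0.0187
[[461.34537008   0.         321.08719885]
 [  0.         461.34537008 203.08667507]
 [  0.           0.           1.        ]] [[-0.01500729 -0.97442418  0.22421487  0.37937405]
 [-0.99987477  0.01575141  0.00153043 -0.0017571 ]
 [-0.00502299 -0.22416382 -0.97453853  1.11426884]
 [ 0.          0.          0.          1.        ]]
[[417.15475748   0.         319.6607779 ]
 [  0.         417.15475748 195.25074491]
 [  0.           0.           1.        ]] [[-0.51118025  0.55440418 -0.65675775  1.1120388 ]
 [ 0.85926396  0.34653048 -0.37627393  0.30265237]
 [ 0.01897874 -0.75667207 -0.65351908  0.62442883]
 [ 0.          0.          0.          1.        ]]
{'K': array([[309.70691629,   0.        , 321.89922382],
       [  0.        , 309.70691629, 199.15275931],
       [  0.        ,   0.        ,   1.        ]]), 'T_tool_cam': array([[ 7.66696475e-04, -9.52248120e-01, -3.05324303e-01,
         7.74981763e-02],
       [ 9.99999660e-01,  8.22885109e-04, -5.53332435e-05,
         5.41857088e-04],
       [ 3.03937799e-04, -3.05324156e-01,  9.52248427e-01,
        -1.42453569e-01],
       [ 0.00000000e+00,  0.00000000e+00,  0.00000000e+00,
         1.00000000e+00]])}
```

View pics/top.png

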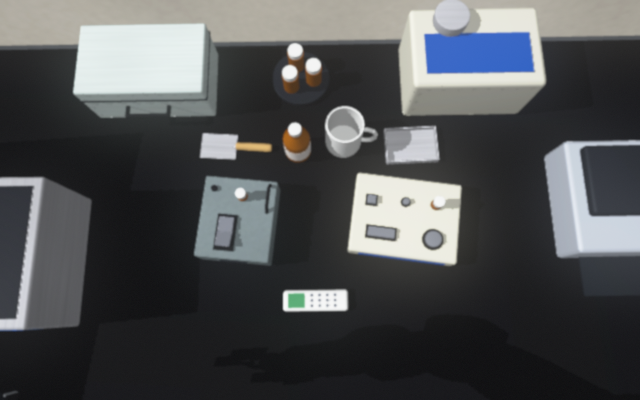

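View pics/scene.png

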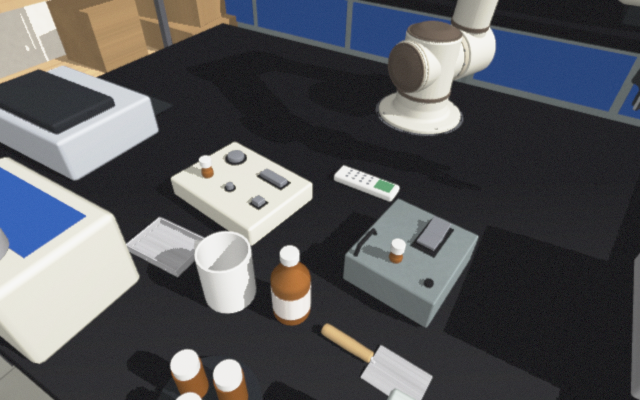

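The top view shows the mains box around (238,220), with its rocker near (225,232), and the console around (405,218), with the bar near (381,232) and the round button near (432,239). I'll enlarge that area to read it more closely.

Run:
```python
import cv2
i=cv2.imread('pics/top.png')
a=cv2.resize(i[170:270,190:290],None,fx=4,fy=4,interpolation=cv2.INTER_CUBIC)
b=cv2.resize(i[170:270,340:470],None,fx=4,fy=4,interpolation=cv2.INTER_CUBIC)[:, :400]
c=cv2.resize(i[170:270,340:470],None,fx=4,fy=4,interpolation=cv2.INTER_CUBIC)[:,400:]
b=cv2.hconcat([b,c])
o=cv2.convertScaleAbs(cv2.hconcat([a,b]),alpha=1.3)
o=o[:, :]
cv2.imwrite('pics/crop.png',cv2.resize(o,(800,int(o.shape[0]*800/o.shape[1]))) if o.shape[1]>800 else o);print(o.shape)
```

```text
(400, 920, 3)
```

View pics/crop.png

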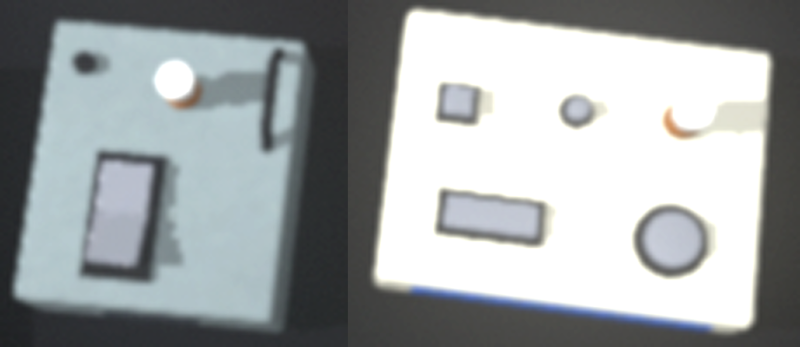

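The crop shows all four top corners of each box, the rocker's V line near (119,213), the bar at (491,217) and the round button at (671,240). I'll fit both poses from these.

```bash
cat > h.py <<'E'
import numpy as np
from scipy.optimize import least_squares
from workcell import bot,camera,camera_model
def proj(P,n='top'):
    m=camera_model(n);p=(np.c_[P,np.ones(len(P))]@np.linalg.inv(m['pose']).T)[:,:3]@m['K'].T
    return p[:,:2]/p[:,2:]
def W(s,P):
    P=np.array(P,float)/1000;c,k=np.cos(s[2]),np.sin(s[2])
    return np.c_[s[0]+c*P[:,0]-k*P[:,1],s[1]+k*P[:,0]+c*P[:,1],P[:,2]]
def fit(P,px,x0):
    r=least_squares(lambda s:(proj(W(s,P))-px).ravel(),x0,loss='soft_l1');print(r.x[:2],np.degrees(r.x[2]),'\n',r.fun.reshape(-1,2).round(1).tolist());return r.x
def rowshift(p):
    "tool shift (mm) from the present pose to world point p"
    from scipy.spatial.transform import Rotation as R
    o=bot.get_obs();return 1000*R.from_euler('xyz',o['tcp_rot'],degrees=True).inv().apply(np.array(p)-o['ee_pos'])
E
python3 - <<'E'
from h import *
s=800/920
k=1/(4*s)
m=np.array([[57,22],[303,43],[14,298],[277,325],[119,213]])*k+[190,170]
c=(np.array([[408,10],[770,55],[376,285],[750,328],[491,217],[671,240],[458,102],[576,109]])-[348,0])*k+[340,170]
sm=fit([(95,85,75),(95,-85,75),(-95,85,75),(-95,-85,75),(-35,20,87)],m,[.37,.18,0])
sc=fit([(95,125,55),(95,-125,55),(-95,125,55),(-95,-125,55),(-45,55,69),(-45,-65,69),(30,85,69),(35,5,69)],c,[.37,-.18,0])
np.savez('pose.npz',m=sm,c=sc)
for n,p in zip(['press','pivot','vialb'],W(sm,[(-56,20,94),(-35,20,87),(45,10,115)])):print(n,p,rowshift(p))
for n,p in zip(['bar','round','viala'],W(sc,[(-45,55,69),(-45,-65,69),(40,-75,100)])):print(n,p,rowshift(p))
E
```

```text
[0.58533781 0.19420892] -5.987122750707873 
 [[-0.4, -0.6], [0.9, -0.5], [-0.2, 0.8], [-0.9, -0.3], [0.7, 0.6]]
[ 0.58494594 -0.19676991] -8.142575721152625 
 [[-0.5, -0.3], [0.2, -0.6], [-0.4, -0.8], [1.0, 0.7], [-0.2, 0.3], [0.4, 0.2], [-0.4, 0.1], [0.1, 0.2]]
press [0.53172937 0.21994091 0.094     ] [-401.73041345 -137.65256613  136.81123971]
pivot [0.55261482 0.2177505  0.087     ] [-421.78443062 -131.41198304  143.80348671]
vialb [0.6311354  0.19946066 0.115     ] [-501.14759564 -117.25314772  115.78536007]
bar [ 0.54818963 -0.13595073  0.069     ] [-557.34581565 -458.11233236  162.19195898]
round [ 0.5311932  -0.25474097  0.069     ] [-588.6233385  -573.96438249  162.32996203]
viala [ 0.61391992 -0.27667929  0.1       ] [-673.29126346 -561.50087729  131.31378044]
```

Both fits are good to about 1 px. Next I move above the rocker with the fingers shut and the tool turned about 36°, so joint 6 stays in range over the console.

Emit:
send_rows(targets="-20 -7 0 2 255;-55 -19 0 5 255;-95 -33 0 8 255;-135 -46 0 12 255;-175 -60 0 16 255;-215 -74 0 20 255;-255 -88 0 24 255;-295 -101 0 28 255;-335 -115 10 32 255;-370 -127 30 36 255;-395 -135 60 36 255;-402 -138 85 36 255;-402 -138 95 36 255;-402 -138 100 36 255;-402 -138 100 36 255;-402 -138 100 36 255")

```text
time: 2.1
ee_pos: [0.5322, 0.2203, 0.1323]
tcp_rot: [179.9, 0.0, 120.8]
wrist_force: [-0.2, 0.9, 0.8]
opening: -0.0002
grasp_force: 0.0
```

Run:
```python
from h import *
import cv2
s=np.load('pose.npz');o=bot.get_obs();print(o['time'],o['ee_pos'],o['tcp_rot'],o['opening'],o['q'],o['wrist_force'])
print(rowshift(W(s['m'],[(-56,20,94)])[0]))
cv2.imwrite('pics/w1.png',camera('wrist'))
from scipy.spatial.transform import Rotation as R
m=camera_model('wrist');T=np.eye(4);T[:3,:3]=R.from_euler('xyz',o['tcp_rot'],degrees=True).as_matrix();T[:3,3]=o['ee_pos'];T=np.linalg.inv(T@m['T_tool_cam'])
for P in W(s['m'],[(-56,20,94),(-35,20,87),(-69,37,98),(-69,3,98)]):
    p=T[:3,:3]@P+T[:3,3];r=np.hypot(p[0],p[1]);t=np.arctan2(r,p[2]);print(m['K'][:2,2]+m['K'][0,0]*t*p[:2]/r)
```

```text
2.1 [0.53215643 0.22030231 0.13234128] [1.79914317e+02 1.16785207e-02 1.20778576e+02] -0.00024194026315798477 [2.24881998e+01 7.58642343e+00 1.97719658e+00 8.43043013e+01
 7.98196591e-04 8.17096161e+01] [-0.16714211  0.91536065  0.84940991]
[-0.08415121 -0.60918682 38.34042632]
[319.56113006 229.19880224]
[344.6854901  242.14721211]
[319.05955956 199.02253596]
[287.00390843 240.01396776]
```

View pics/w1.png

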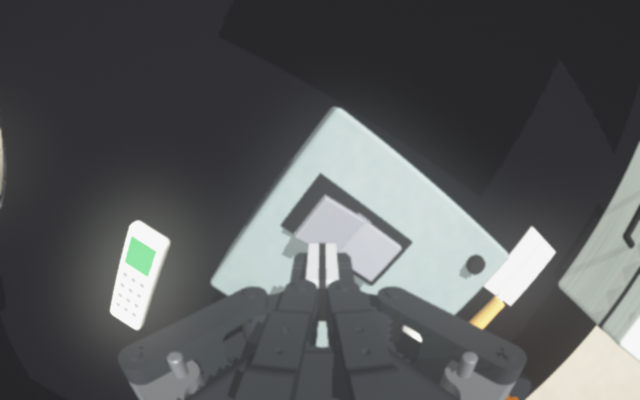

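The wrist view shows the rocker's raised half with its far corners at (326,196) and (294,238). That is about 7 px right and 3 px up of my prediction, so I shift about 3 mm in tool y and 1 mm in x before pressing.

Emit:
send_rows(targets="1 3 10 0 255;1 3 20 0 255;1 3 28 0 255;1 3 33 0 255;1 3 36 0 255;1 3 38 0 255;1 3 40 0 255;1 3 42 0 255;1 3 43 0 255;1 3 44 0 255;1 3 45 0 255;1 3 45 0 255;1 3 45 0 255")

```text
time: 3.78
ee_pos: [0.534, 0.2223, 0.087]
tcp_rot: [180.0, -0.0, 120.8]
wrist_force: [-3.8, 0.1, 7.0]
opening: -0.0003
grasp_force: 3.6
```

Emit:
send_rows(targets="0 0 1 0 255;0 0 1 0 255;0 0 1 0 255")

```text
time: 4.15
ee_pos: [0.5341, 0.2223, 0.087]
tcp_rot: [179.9, 0.0, 120.8]
wrist_force: [-6.7, -1.8, 12.8]
opening: -0.0001
grasp_force: 6.8
```

The rocker has bottomed: z no longer changes while the force rises. I back off and look.

Emit:
send_rows(targets="0 0 -5 0 255;0 0 -15 0 255;0 0 -30 0 255;0 0 -45 0 255;0 0 -60 0 255;0 0 -60 0 255;0 0 -60 0 255")

```text
time: 5.03
ee_pos: [0.534, 0.2222, 0.1449]
tcp_rot: [-180.0, -0.0, 120.7]
wrist_force: [-0.1, 0.2, -0.2]
opening: 0.0002
grasp_force: 0.0
```

Run:
```python
from h import *
import cv2
s=np.load('pose.npz');o=bot.get_obs();print(o['time'],o['ee_pos'],o['tcp_rot'])
for P in W(s['c'],[(-45,55,69),(-45,-65,69)]):print(P,rowshift(P))
cv2.imwrite('pics/w2.png',camera('wrist'))
```

```text
5.025 [0.53397748 0.222196   0.14493809] [-1.79976571e+02 -2.65425410e-03  1.20747748e+02]
[ 0.54818963 -0.13595073  0.069     ] [-315.07040512 -170.86049138   75.99337006]
[ 0.5311932  -0.25474097  0.069     ] [-408.4723078  -246.20028083   76.01985064]
```

View pics/w2.png

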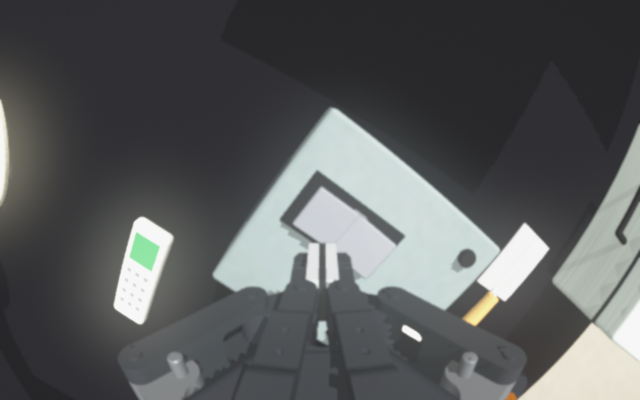

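The left half now lies level, with its dark frame gap showing near (290,225), so the rocker is on. Next I move above the bar key.

Emit:
send_rows(targets="-20 -11 0 0 255;-55 -30 0 0 255;-95 -52 0 0 255;-135 -73 0 0 255;-175 -95 0 0 255;-215 -117 0 0 255;-255 -138 0 0 255;-290 -157 10 0 255;-308 -167 25 0 255;-315 -171 38 0 255;-315 -171 40 0 255;-315 -171 40 0 255;-315 -171 40 0 255")

```text
time: 6.7
ee_pos: [0.5485, -0.1351, 0.1059]
tcp_rot: [180.0, 0.0, 120.8]
wrist_force: [-0.1, -0.4, -0.7]
opening: 0.0001
grasp_force: 0.0
```

Run:
```python
from h import *
import cv2
s=np.load('pose.npz');o=bot.get_obs();print(o['time'],o['ee_pos'],o['tcp_rot'],o['q'])
cv2.imwrite('pics/w3.png',camera('wrist'))
print(rowshift(W(s['c'],[(-45,55,69)])[0]))
from scipy.spatial.transform import Rotation as R
m=camera_model('wrist');T=np.eye(4);T[:3,:3]=R.from_euler('xyz',o['tcp_rot'],degrees=True).as_matrix();T[:3,3]=o['ee_pos'];T=np.linalg.inv(T@m['T_tool_cam'])
for P in W(s['c'],[(-45,55,69),(-56,86,69),(-34,86,69),(-95,125,55),(30,85,69)]):
    p=T[:3,:3]@P+T[:3,3];r=np.hypot(p[0],p[1]);t=np.arctan2(r,p[2]);print(m['K'][:2,2]+m['K'][0,0]*t*p[:2]/r)
```

```text
6.7 [ 0.54847226 -0.1350713   0.10589589] [1.79964266e+02 2.73227604e-02 1.20824504e+02] [-1.38376994e+01  6.31356945e+00 -2.33854581e+00  8.13032625e+01
  5.68475094e-03  4.53377903e+01]
[-0.45449894 -0.7096924  36.92326264]
[319.37620396 230.84172455]
[337.54086922 183.25674633]
[364.86827896 205.08826383]
[327.80528869  91.28037529]
[431.275318   261.02155904]
```

View pics/w3.png

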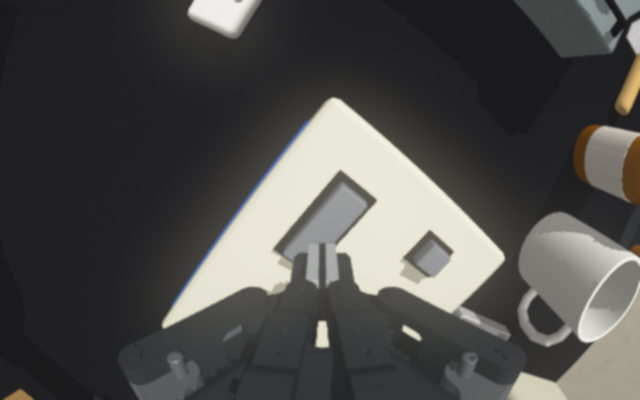

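The wrist view shows the bar key's far end at about (340,177) to (366,199), within 4 mm of prediction. The square key at (432,255) is well clear. I press the bar.

Emit:
send_rows(targets="2 1 10 0 255;2 1 20 0 255;2 1 28 0 255;2 1 33 0 255;2 1 36 0 255;2 1 38 0 255;2 1 40 0 255;2 1 42 0 255;2 1 43 0 255;2 1 44 0 255;2 1 45 0 255;2 1 46 0 255;2 1 46 0 255;2 1 46 0 255")

```text
time: 8.5
ee_pos: [0.5481, -0.1337, 0.0608]
tcp_rot: [180.0, 0.0, 120.7]
wrist_force: [-7.4, 1.0, 13.3]
opening: -0.0001
grasp_force: 7.0
```

The bar key is fully in (z 0.0608, 13 N). I lift and move above the large round button.

Emit:
send_rows(targets="0 0 -5 0 255;0 0 -15 0 255;0 0 -30 0 255;0 0 -45 0 255;-15 -12 -50 0 255;-40 -32 -50 0 255;-65 -52 -50 0 255;-85 -68 -50 0 255;-94 -75 -45 0 255;-94 -75 -40 0 255;-94 -75 -40 0 255;-94 -75 -40 0 255")

```text
time: 10.0
ee_pos: [0.5318, -0.252, 0.0993]
tcp_rot: [180.0, -0.0, 120.8]
wrist_force: [-1.0, -0.1, -0.6]
opening: -0.0002
grasp_force: 0.0
```

Run:
```python
from h import *
import cv2
s=np.load('pose.npz');o=bot.get_obs();print(o['time'],o['ee_pos'],o['tcp_rot'],o['q'])
cv2.imwrite('pics/w4.png',camera('wrist'))
print(rowshift(W(s['c'],[(-45,-65,69)])[0]))
```

```text
10.0 [ 0.53175121 -0.25202084  0.09930914] [ 1.79999686e+02 -9.69034970e-03  1.20810309e+02] [-2.53611193e+01  9.65439570e+00  6.50142838e-01  8.10036222e+01
  5.65557133e-03  3.38285710e+01]
[-1.92202288 -1.8929596  30.47653847]
```

View pics/w4.png

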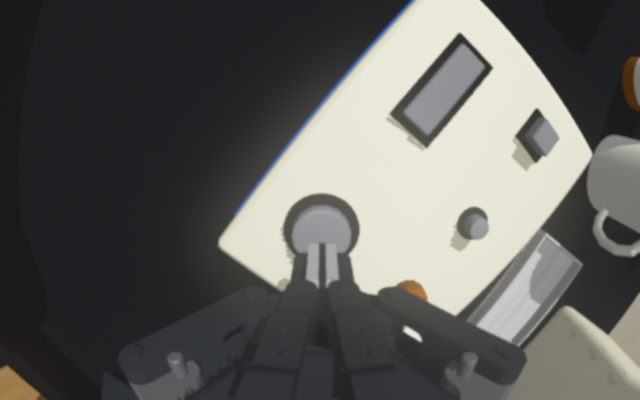

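The fingertips are centred on the round button, whose cap is at about (321,232). The bar key at (443,88) sits low in its frame. I press and hold.

Emit:
send_rows(targets="-1 -1 10 0 255;-1 -1 20 0 255;-1 -1 26 0 255;-1 -1 29 0 255;-1 -1 31 0 255;-1 -1 33 0 255;-1 -1 35 0 255;-1 -1 36 0 255;-1 -1 37 0 255;-1 -1 38 0 255;-1 -1 38 0 255;-1 -1 38 0 255;-1 -1 38 0 255")

```text
time: 11.68
ee_pos: [0.5313, -0.2542, 0.0629]
tcp_rot: [180.0, 0.1, 120.7]
wrist_force: [-6.0, 3.0, 13.7]
opening: -0.0
grasp_force: 7.2
```

Emit:
send_rows(targets="0 0 0 0 255;0 0 0 0 255;0 0 0 0 255")

```text
time: 12.05
ee_pos: [0.5313, -0.2542, 0.0629]
tcp_rot: [180.0, 0.1, 120.8]
wrist_force: [-6.5, 3.2, 15.2]
opening: 0.0
grasp_force: 7.2
```

```bash
python3 -c "
from workcell import bot,ticket
o=bot.get_obs();print(o['ee_pos'],o['wrist_force']);print(ticket.job_done())"
```

```text
[ 0.53134032 -0.25421455  0.06292761] [-6.49177008  3.23501728 15.18730232]
the job is handed in; nothing more can be done
None
```

I pushed the rocker on and the bar key in, and handed the job in at about 12 s with the large round button held down at about 15 N; the verdict was not shown, but force and height readings showed all three fully pressed, and no contact with anything else was seen.

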